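Turn a slide carrier face up with the keyhole-hung lifter

TASK

Unhook the steel lifter from its screw on the small upright stand (lift it, bring the wide part of its keyhole over the screw head, pull it off), slide its blade under the overhanging edge of the slide carrier that lies face down on the low step of the drying block, and tip the carrier over so that it lies flat, face up, on the high step. Then leave the lifter standing upright on its blade on the floor of the rinse tray. Touch the carrier with the lifter only, never with the gripper, and leave the tube rack, the canister and the reagent bottle where they are.

Things in the scene. Friction and masses are not known exactly. Their poses are not given: they have to be found in the camera images.
- stand: Fixed white upright panel 110 mm wide, 150 high, 15 thick, on a low dark foot behind it. Origin on the table at the middle of the panel's front face; x points into the panel (front looks to -x), y along it, z up. The screw sticks out of the front face along -x.
- screw (a point): Where the screw's axis meets the panel's front face, 135 mm above the table; axes as the stand. Along -x: shank 6 mm in diameter, 8 mm long, then a head 13 mm in diameter, 4 mm thick.
- lifter_grip (a point): Centre of the black grip block on top of the loose steel lifter (160 g): block 12 mm in y, 24 in x, 46 high in z. Lifter axes: z up (hung or standing), blade points to -x; hung, they are parallel to the stand's. Hung, the grip is 24 mm in front of the panel, 174 mm above the table. An upright hanger plate 4 mm thick, 40 mm wide (x +20 to +24 mm from the grip centre) joins it to the blade.
- lifter_hole (a point): Centre of the 19 mm square wide hole of the lifter's keyhole, on the back of the hanger plate; from the grip centre 24 mm in +x, 59.5 mm down. Above the hole is a slot 9 mm wide, its upper end 23.5 mm above this point. Hung, the screw shank is at the slot's upper end; raised 20.5 mm, this point is on the screw axis.
- lifter_tip (a point): Middle of the lifter's blade tip, half-way through its thickness: from the grip centre 40 mm in -x, 122 mm down. The flat blade is 4 mm thick and 40 mm wide in y, runs 64 mm from the tip in +x to its heel at the hanger plate, and is what the lifter stands on (hung, its underside is 50 mm above the table).
- block: Fixed aluminium block of two steps, 76 mm wide in y. Origin on the table under the middle of the carrier's first place; z up. Low step: 12 mm high, x -42 to +16 mm. High step: 18 mm high, x -42 to -148 mm; its riser at x = -42 mm stops the carrier. End wall 26 mm high at x -148 to -154 mm.
- carrier_center (a point): Centre of the loose black carrier, 84 (x) x 62 (y) x 8 (z) mm, 80 g, two glass slides in its face. z points out of its plain back: up at first (face down). Its -x end is at the block's riser, axes parallel to the block's; its +x end overhangs the low step by 26 mm, 12 mm above the table. Tipped by that edge it turns about the riser end and falls to -x some 8 degrees past upright.
- tray: Fixed white rinse tray, 150 mm (x) by 120 mm (y) outside, walls 4 mm thick and 22 mm high, floor 4 mm thick. Origin at the centre of its underside, on the table; z up.
- rack_center (a point): Bystander: centre of a black tube rack with four tubes, 55 mm by 140 mm, 84 mm high with the tubes' caps (point 45 mm above the table).
- canister_mid (a point): Bystander: middle of an upright white canister, 54 mm in diameter, 115 mm high.
- reagent_mid (a point): Bystander: middle of an upright amber bottle, 56 mm in diameter, 135 mm high.
There are look-alikes about, which are no part of the job. Several things have the shape of the block; the one meant has the colours described above.

How it is judged (in metres and radians):
On the way, in this order (a step that is already met when the one before it is completed fails the run):
1. the lifter is off the screw, clear in front of it or above it ((x of lifter_grip in the frame of stand below -0.042 m or z of lifter_grip in the frame of stand above 0.25 m)), for 0.1 s.
2. the carrier is tilted up by more than 25 degrees with the lifter under it (angle between carrier_center's own z axis and vertical above 0.44 rad and contact force between lifter and carrier above 0.05 N), for 0.05 s.
3. the carrier lies flat and face up on the high step (angle between carrier_center's own z axis and vertical above 3.04 rad and x of carrier_center in the frame of block between -0.12 and -0.05 m and z of carrier_center in the frame of block between 0.018 and 0.026 m and linear speed of carrier below 0.03 m/s), for 0.2 s.
At the end, for the whole second after the job is handed in: Carrier at rest face up and flat (0.1 rad) on the high step, its centre at block x -50 to -120 mm, y within 30 mm, 18 to 26 mm above the table; lifter released, at rest and upright (0.1 rad) inside the tray with its blade on the floor (grip centre 124 to 132 mm above the table) (angle between carrier_center's own z axis and vertical above 3.04 rad and x of carrier_center in the frame of block between -0.12 and -0.05 m and y of carrier_center in the frame of block between -0.03 and 0.03 m and z of carrier_center in the frame of block between 0.018 and 0.026 m and angle between lifter_grip's own z axis and vertical below 0.1 rad and x of lifter_grip in the frame of tray between -0.07 and 0.07 m and y of lifter_grip in the frame of tray between -0.055 and 0.055 m and z of lifter_grip in the frame of tray between 0.124 and 0.132 m and linear speed of each of lifter, carrier below 0.02 m/s); the robot touches nothing.
It fails at once if the gripper touches the carrier (contact force between any of the fingers, the arm and carrier above 0.5 N).
It fails at once if a bystander is moved by more than 20 mm (distance of any of rack_center, canister_mid, reagent_mid from where it was at the start of the episode above 0.02 m).
It also fails if it takes over 61 s, if anything falls off the work surface, if the arm or the gripper's body presses on something with over 40 N, if the wrist force passes 120 N, or if a joint passes its speed limit or range.

ROBOT

A 7-joint arm with a two-finger parallel gripper is mounted at the origin on the work surface. World frame = base frame: x ahead of the robot, y to its left, z up, the work surface at z = 0. Lengths are in mm, angles in rad, forces in N, time in s.
With the tool pointing down it reaches from about 400 to 850 mm from the base axis. Payload 10.4 kg.
Tool frame: the origin (TCP) lies on the front face of the gripper's body, between the roots of the fingers; the fingertips stand 70 mm ahead of it and the grasp point (between the pads) lies 51 mm ahead of it; z points along the fingers, y is the line along which they close (so a half turn about z gives the same grasp; the last joint's range is limited). The gripper opens to 87 mm and grips with 3 to 60 N. Pads are 19 mm wide; open, the fingers measure 117 mm over their backs; the gripper's body (75 mm by 190 mm) begins 51 mm behind the grasp point.
Start: joints at [1.31, 0.332, -0.065, 1.46, 0.022, 1.35, -0.088], TCP at [147.246, -607.423, 292.276] pointing down, gripper open.
Joint ranges: [-2.6, 2.6], [-0.5, 2.12], [-1.47, 1.34], [0.16, 2.42], [-1.27, 4.41], [0.06, 2.06], [-2.6, 2.6]. Speed limits (rad/s): [2.22, 2.22, 2.79, 2.79, 3.14, 3.14, 3.14].

INTERFACE

Orientations are given as [roll, pitch, yaw] about the fixed x, y, z axes, in that order (R = Rz(yaw) Ry(pitch) Rx(roll)).
In Python, from station import * gives the robot as it stands. The module is installed in compiled form; this text tells all that it offers.
- The arm moves only by the shell command python3 -m crank 'ROWS' [OPENING] [FORCE]. ROWS is JSON, a list of rows, each an object of numbers: "dx", "dy", "dz": the shift along the world's x, y, z in m; "twist": the turn about the world's z in degrees. A call has 1 to 5 rows; each row shifts and turns the commanded pose from where the row before left it; what a row does not reach is not made up. A row lasts 1/8 s, in which the tool goes at most 62.5 mm and 10.7 degrees, less where a joint would pass 70% of its speed; a pose out of reach is approached as far as the arm can. A call with a gripper value outside its range is refused whole. OPENING is the closure, from 0 (fully open) to 1 (shut), set as the call begins (- or left out, the last holds). The fingers move at their own pace and stop on an object; FORCE is the grip in N (left out, the last holds). Time passes only in rows, so rows that do not move let the fingers close. It gives the time, the measured TCP pose, the force, the opening and the grip force at its end, in the units of the state.
- get_state(): the state, without advancing time (a new reading comes with each control period).
- grab_frame(name): name is "scene" or "top" or "wrist"; returns a dict with "image" (384x512x3 uint8, red, green, blue), "fovy" (degrees; the focal length in pixels is half the picture's height over the tangent of half this angle, whatever the lens; pixels are square), "cx", "cy" (the principal point, pixels), "rvec" (rotation vector, rad) and "tvec" (3), from world to camera coordinates, as OpenCV has them. Camera axes: x right, y down, z forward; pixel columns grow to the right and rows downward; lengths in mm; the calibration is good to about 2 mm. A picture is of the moment at which its call begins. There is no depth.
- sign_off(): hands the job in; it is judged then, once.
Trained networks look in the newest picture that a camera, given by its name, has taken for a name from the list of things; names that differ only in an ending like _2 or _b are one class to them, and where a whole thing is asked for, a point or a joint stands for the part that bears it (a point fixed in the world has none). Each returns a list of dicts, best first, with "conf" (0 to 1); they miss things now and then, are a little off and sometimes report something else, mostly with a low value. They report only what shows in the picture. A call takes as long as a camera call. They do not tell look-alikes from the thing itself.
- masks_of(camera, target): "region" (384x512 bool, what is visible of it) and "bbox" ([left, top, right, bottom] in pixels, round what is visible of it).
The state is a dict: "time_s": time; "joint_positions": joint angles; "joint_velocities": joint speeds; "joint_torque": joint torques, N m; "tcp_pos": TCP position; "eef_rot": TCP orientation; "ft_force": force on the tool from outside, world axes, zero at the start; "torque": the same for the moment, N m; "width": finger opening in mm; "finger_force": force on a finger pad.
Only numpy, scipy, OpenCV 4.12 (cv2) and the standard library are available. Lean on these libraries where they do the work, as an engineer would, in place of code of your own. Each camera call takes 0.05 s, during which the arm holds its last target. There are 200 camera calls.

## Working session

There is one attempt and no reset: what is moved stays moved. The work goes in short steps, Python scripts to look and compute and a shell command to move; the robot and the scene stay as the last step left them, time stands still between calls to the robot, and variables do not carry over. Pictures are saved under pics/ and viewed, at most 10 in all, crops included, and the job is handed in when it is done.

```bash
mkdir -p pics
python3 - <<'E'
from station import *
import cv2,pickle,numpy as np
s=get_state(); print({k:np.round(v,3).tolist() for k,v in s.items()})
for n in ("scene","top"):
    f=grab_frame(n); pickle.dump(f,open(n+'.pkl','wb'))
    cv2.imwrite(f'pics/{n}0.png',cv2.resize(f['image'][:,:,::-1],(800,600),interpolation=cv2.INTER_CUBIC))
    print(n,f['fovy'],f['cx'],f['cy'],f['rvec'],f['tvec'])
    for t in ("stand","lifter_grip","block","carrier_center","tray","rack_center","canister_mid","reagent_mid"):
        print(t,[(round(m['conf'],2),[int(v) for v in m['bbox']]) for m in masks_of(n,t)])
E
```

```text
{'time_s': 0.0, 'joint_positions': [1.31, 0.333, -0.065, 1.461, 0.022, 1.35, -0.088], 'joint_velocities': [-0.001, 0.001, 0.0, -0.0, 0.001, 0.001, 0.0], 'joint_torque': [-0.0, -62.326, 0.025, -38.99, -0.061, 0.04, 0.0], 'tcp_pos': [147.193, -607.118, 291.438], 'eef_rot': [-3.14, 0.0, 0.238], 'ft_force': [0.462, -0.759, 0.233], 'torque': [0.007, -0.022, 0.019], 'finger_force': 0.0, 'width': 86.874}
scene 54.86740750319963 254.86646061312837 180.1924853236172 [ 1.58764222  2.23756866 -0.66752345] [ 178.05477502 -362.4070446  1400.95184881]
stand [(0.63, [297, 196, 348, 237])]
lifter_grip [(0.87, [308, 199, 333, 242]), (0.37, [296, 193, 346, 237])]
block [(0.89, [88, 181, 146, 233]), (0.66, [192, 114, 229, 156]), (0.63, [145, 194, 200, 242])]
carrier_center [(0.62, [169, 176, 204, 208])]
tray [(0.66, [228, 175, 287, 234])]
rack_center [(0.55, [179, 249, 239, 296])]
canister_mid [(0.73, [180, 249, 238, 298]), (0.7, [370, 200, 399, 233])]
reagent_mid [(0.66, [147, 118, 171, 153])]
top 44.97942325308142 261.36886622974566 184.31713314548412 [ 2.20562641 -2.14148287  0.11893484] [ -31.84592006  567.6021384  1498.42917422]
stand [(0.93, [172, 180, 219, 214])]
lifter_grip [(0.73, [188, 163, 204, 181]), (0.56, [358, 215, 381, 233])]
block [(0.93, [350, 123, 394, 183]), (0.6, [310, 228, 338, 280]), (0.57, [310, 132, 338, 182])]
carrier_center [(0.71, [310, 161, 329, 194])]
tray [(0.81, [233, 164, 274, 217]), (0.36, [129, 194, 151, 212])]
rack_center [(0.76, [245, 100, 291, 131]), (0.48, [130, 194, 152, 213])]
canister_mid [(0.57, [130, 194, 154, 213]), (0.26, [311, 130, 335, 182])]
reagent_mid [(0.79, [356, 215, 382, 233])]
```

View pics/scene0.png

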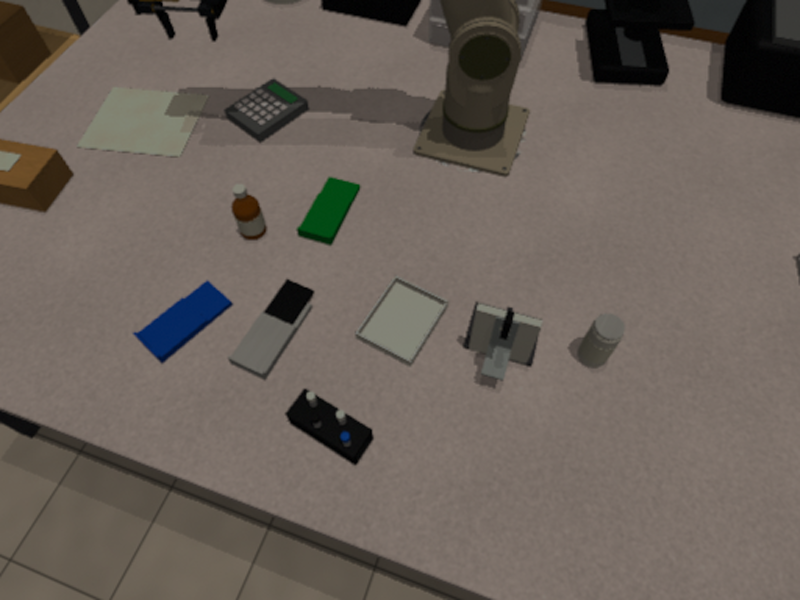

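View pics/top0.png

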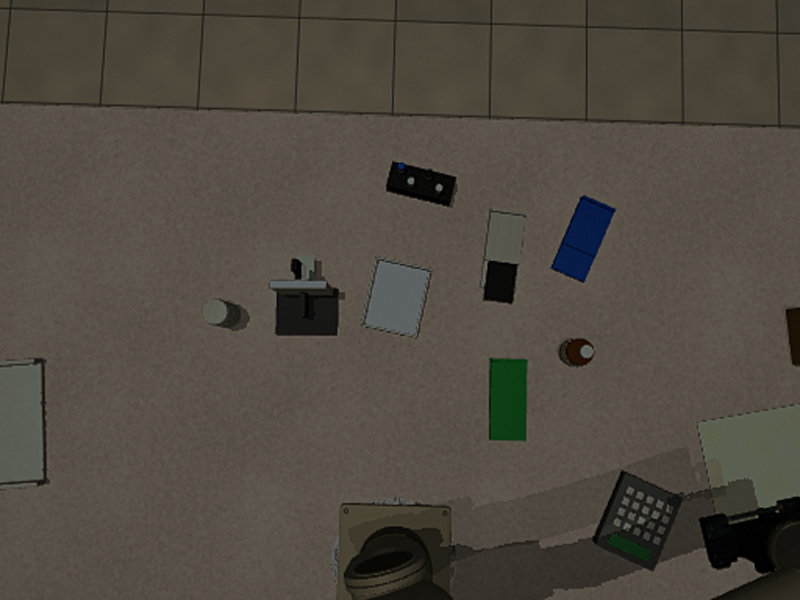

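The scene view shows the stand with the lifter at (500,340), the tray at (402,320), the grey block with the black carrier at (272,328), and green and blue decoy blocks. In the top view the lifter is on the far side of the stand at (298,268). The carrier is at the near end of the grey block (500,282), the tray is at (397,298), and the bystanders are at (422,183), (215,312) and (577,351).

```bash
cat > h.py <<'E'
import numpy as np,cv2,pickle
def cam(f):
    R=cv2.Rodrigues(np.array(f['rvec'],float))[0]; t=np.array(f['tvec'],float).ravel()
    F=192/np.tan(np.radians(f['fovy'])/2)
    return R,t,np.array([[F,0,f['cx']],[0,F,f['cy']],[0,0,1]])
def w(f,uv,z):  # pixel -> world on plane z
    R,t,K=cam(f); d=R.T@np.linalg.solve(K,[uv[0],uv[1],1]); c=-R.T@t
    return c+d*(z-c[2])/d[2]
def proj(f,P):
    R,t,K=cam(f); return cv2.projectPoints(np.array(P,float).reshape(-1,1,3),cv2.Rodrigues(R)[0],t,K,None)[0].reshape(-1,2)
E
python3 - <<'E'
from h import *
f=pickle.load(open('top.pkl','rb')); k=.64
for n,u,v,z in [("stand top L",269,285,150),("stand top R",327,285,150),("front L?",270,281,150),("grip top",296,264,197),("tray1",376,259,22),("tray2",431,268,22),("tray3",417,336,22),("tray4",363,326,22),
 ("blk a",490,209,26),("blk b",525,213,26),("car near L",484,300,20),("car near R",513,303,20),("car far L",488,261,20),("car far R",518,263,20),("rack",421,183,70),("can",215,312,115),("reag",587,351,135)]:
    print(n,w(f,(u*k,v*k),z).round(0))
E
```

```text
stand top L [554. 256. 150.]
stand top R [557. 144. 150.]
front L? [562. 254. 150.]
grip top [590. 198. 197.]
tray1 [629.  55.  22.]
tray2 [613. -62.  22.]
tray3 [468. -36.  22.]
tray4 [486.  78.  22.]
blk a [ 743. -185.   26.]
blk b [ 737. -260.   26.]
car near L [ 548. -176.   20.]
car near R [ 544. -238.   20.]
car far L [ 632. -183.   20.]
car far R [ 630. -247.   20.]
rack [784. -35.  70.]
can [500. 366. 115.]
reag [ 445. -366.  135.]
```

```bash
python3 -m crank '[{"dx":0.05,"dy":0.026,"dz":0.02,"twist":-3},{"dx":0.05,"dy":0.026,"dz":0.02,"twist":-3},{"dx":0.05,"dy":0.026,"dz":0.02,"twist":-3},{"dx":0.05,"dy":0.026,"twist":-3},{"dx":0.05,"dy":0.026,"twist":-2}]' 0
python3 -m crank '[{"dx":0.05,"dy":0.026},{"dx":0.018,"dy":0.055},{"dx":0.018,"dy":0.055},{"dx":0.018,"dy":0.055},{"dx":0.018,"dy":0.055}]'
python3 - <<'E'
from station import *
import cv2,pickle
f=grab_frame("wrist"); pickle.dump(f,open('w0.pkl','wb'))
cv2.imwrite('pics/w0.png',f['image'][:,:,::-1])
from h import *
R,t,K=cam(f);s=get_state();print((-R.T@t),R.round(2),K[0,0],s['tcp_pos'],s['eef_rot'])
E
```

```text
[ 223.91994612 -589.41881997  384.93668467] [[ 0.24 -0.97  0.  ]
 [-0.93 -0.23  0.28]
 [-0.28 -0.07 -0.96]] 265.3570839958736 [ 147.24723867 -607.42165198  292.26303199] [ 3.14152702e+00 -2.64301189e-05  2.37803782e-01]invalid input at $[3]: expected keys dx, dy, dz, twist
invalid input at $[0]: expected keys dx, dy, dz, twist
```

```bash
python3 -m crank '[{"dx":0.05,"dy":0.026,"dz":0.02,"twist":-3},{"dx":0.05,"dy":0.026,"dz":0.02,"twist":-3},{"dx":0.05,"dy":0.026,"dz":0.02,"twist":-3},{"dx":0.05,"dy":0.026,"dz":0,"twist":-3},{"dx":0.05,"dy":0.026,"dz":0,"twist":-2}]' 0
python3 -m crank '[{"dx":0.05,"dy":0.026,"dz":0,"twist":0},{"dx":0.018,"dy":0.055,"dz":0,"twist":0},{"dx":0.018,"dy":0.055,"dz":0,"twist":0},{"dx":0.018,"dy":0.055,"dz":0,"twist":0},{"dx":0.018,"dy":0.055,"dz":0,"twist":0}]'
python3 - <<'E'
from station import *
import cv2,pickle
f=grab_frame("wrist"); pickle.dump(f,open('w0.pkl','wb'))
cv2.imwrite('pics/w0.png',f['image'][:,:,::-1])
s=get_state();print(s['tcp_pos'],s['eef_rot'],s['joint_positions'])
for t in ("block","carrier_center"):
    print(t,[(round(m['conf'],2),[int(v) for v in m['bbox']]) for m in masks_of("wrist",t)])
E
```

```text
time_s: 1.58
tcp_pos: [398.7, -476.5, 352.8]
eef_rot: [3.141, -0.001, -0.008]
ft_force: [0.6, -1.0, -0.0]
width: 86.9
finger_force: 0.0
time_s: 2.2
tcp_pos: [519.6, -229.6, 352.4]
eef_rot: [3.141, -0.0, -0.007]
ft_force: [0.3, -0.0, -0.2]
width: 87.2
finger_force: 0.0
[ 522.53075994 -220.46922226  352.87156612] [-3.13820025e+00 -2.12389022e-03  3.47981278e-03] [ 0.62518954  0.20019849 -0.35518722  1.50823979  0.06589147  1.44451449
 -1.29901885]
block [(0.94, [316, 0, 413, 108]), (0.87, [219, 0, 278, 129]), (0.61, [238, 208, 279, 293])]
carrier_center [(0.89, [223, 85, 265, 144])]
```

View pics/w0.png

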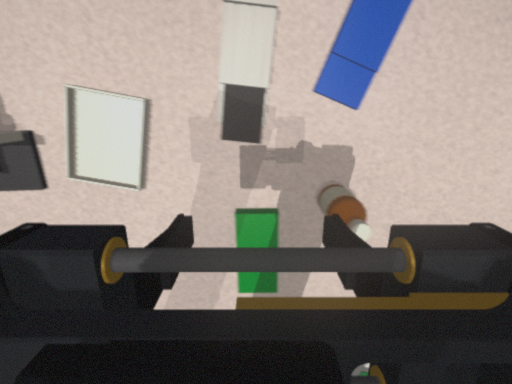

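The wrist view shows the carrier as a dark rectangle from (222,85) to (265,143). The grey block runs above it up to (277,3), the tray spans (66,86)–(150,188), and the green and blue blocks are decoys.

Run:
```python
from h import *
f=pickle.load(open('w0.pkl','rb')); g=cv2.cvtColor(f['image'],cv2.COLOR_RGB2GRAY)
def rect(mask,z):
    c=max(cv2.findContours(mask.astype(np.uint8),0,2)[0],key=cv2.contourArea)
    W=np.array([w(f,p[0],z)[:2] for p in c],np.float32)
    r=cv2.minAreaRect(W); return np.round(r[0],1),np.round(r[1],1),round(r[2],2),cv2.contourArea(W)
m=np.zeros_like(g); m[80:150,216:272]=g[80:150,216:272]<75
print("carrier",rect(m,20))
m=np.zeros_like(g); m[80:195,60:155]=g[80:195,60:155]>0
# corners by eye
for n,p,z in [("tray",(66,86),22),("tray",(150,98),22),("tray",(141,189),22),("tray",(67,181),22),
  ("endwall L",(224,1),26),("endwall R",(277,7),26),("blk edge R mid",(270,86),18),("edge L mid",(220,83),18),("blk low L",(223,118),12),("riser R",(269,88),18)]:
    print(n,p,w(f,p,z).round(1))
i=f['image'][78:150,210:285]; cv2.imwrite('pics/c0.png',np.hstack([cv2.resize(i[:,:,::-1],None,fx=5.5,fy=5.5,interpolation=2),cv2.resize(f['image'][78:198,55:160][:,:,::-1],(346,396),interpolation=2)]))
```

```text
carrier (array([ 582.6, -207. ]), array([55.9, 68.3]), 83.0, 3140.671177631244)
tray (66, 86) [630.9  55.7  22. ]
tray (150, 98) [613.1 -67.8  22. ]
tray (141, 189) [469.1 -35.4  22. ]
tray (67, 181) [483.7  85.   22. ]
endwall L (224, 1) [ 738.2 -185.5   26. ]
endwall R (277, 7) [ 730.7 -258.1   26. ]
blk edge R mid (270, 86) [ 629.5 -249.6   18. ]
edge L mid (220, 83) [ 634.1 -174.2   18. ]
blk low L (223, 118) [ 582.8 -175.8   12. ]
riser R (269, 88) [ 626.6 -248.1   18. ]
```

View pics/c0.png

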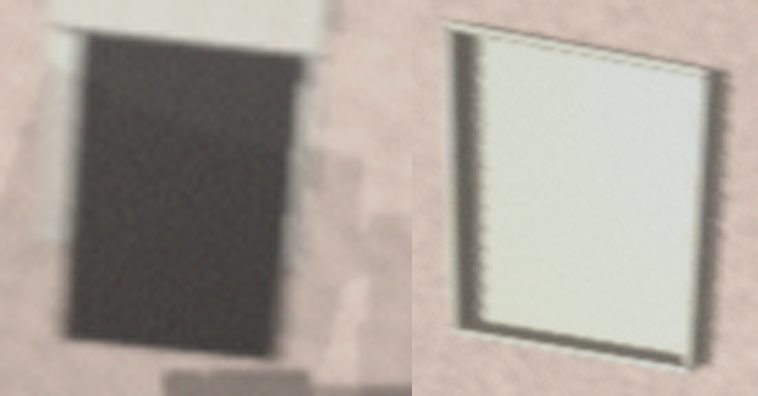

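```bash
python3 - <<'E'
from h import *
f=pickle.load(open('w0.pkl','rb'))
q=np.array([[84,34],[302,55],[275,357],[65,338]])/5.5+[210,78]-.4
P=np.array([w(f,p,20)[:2] for p in q]); print(P.round(1),P.mean(0).round(1))
print([np.linalg.norm(P[i]-P[i-1]).round(1) for i in range(4)])
d=P[0]+P[1]-P[2]-P[3]; print("far dir deg",np.degrees(np.arctan2(d[1],d[0])))
e=P[0]+P[3]-P[1]-P[2]; print("lat deg",np.degrees(np.arctan2(e[1],e[0]))-90)
t=np.array([[630.9,55.7],[613.1,-67.8],[469.1,-35.4],[483.7,85]]);print(t.mean(0))
E
python3 -m crank '[{"dx":0.01,"dy":0.06,"dz":0.02,"twist":0},{"dx":0.01,"dy":0.06,"dz":0.02,"twist":0},{"dx":0,"dy":0.06,"dz":0.02,"twist":0},{"dx":0,"dy":0.06,"dz":0,"twist":0},{"dx":0,"dy":0.06,"dz":0,"twist":0}]'
python3 -m crank '[{"dx":0,"dy":0.06,"dz":0,"twist":0},{"dx":0,"dy":0.05,"dz":0,"twist":0},{"dx":0,"dy":0,"dz":0,"twist":0}]'
python3 - <<'E'
from station import *
import cv2,pickle
f=grab_frame("wrist"); pickle.dump(f,open('w1.pkl','wb'))
cv2.imwrite('pics/w1.png',cv2.resize(f['image'][:,:,::-1],(800,600),interpolation=2))
s=get_state();print(s['tcp_pos'],s['eef_rot'],s['joint_positions'])
E
```

```text
[[ 632.8 -181.7]
 [ 627.1 -241.2]
 [ 544.9 -233.5]
 [ 550.7 -172.9]] [ 588.9 -207.4]
[np.float64(82.6), np.float64(59.7), np.float64(82.6), np.float64(60.9)]
far dir deg -5.7373950530245175
lat deg -5.478883441875695
[549.2     9.375]
time_s: 2.98
tcp_pos: [538.9, 65.4, 411.5]
eef_rot: [3.141, -0.001, -0.009]
ft_force: [0.5, -0.8, 0.3]
width: 86.9
finger_force: 0.0
time_s: 3.35
tcp_pos: [538.1, 178.5, 410.9]
eef_rot: [-3.14, 0.001, -0.001]
ft_force: [-0.4, -0.6, 0.4]
width: 86.9
finger_force: 0.0
[538.81412528 175.76965787 410.8712838 ] [-3.14150705e+00  3.65421699e-04 -4.43675321e-03] [ 0.13269976  0.22379579 -0.63661181  1.38866609  0.1320697   1.5721777
 -2.06697256]
```

View pics/w1.png

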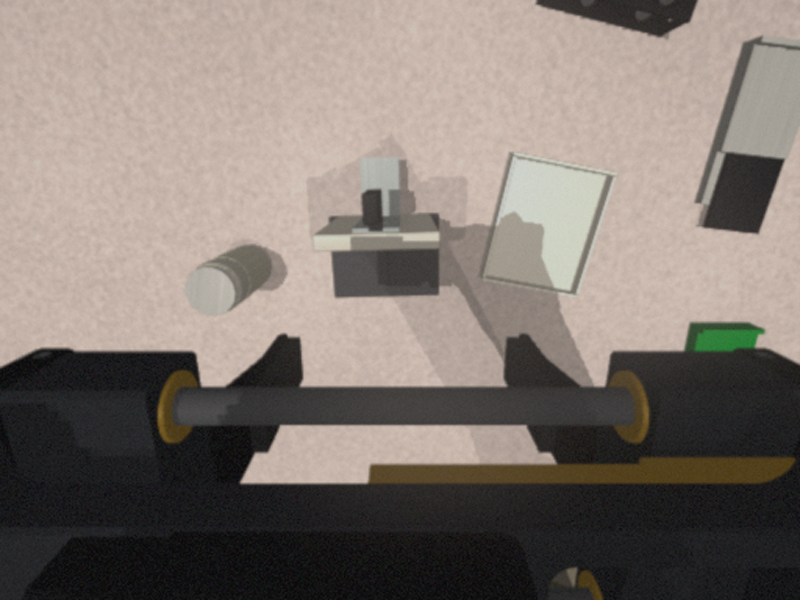

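```bash
cat >> h.py <<'E'
def box(x0,x1,y0,y1,z0,z1): return np.array([[x,y,z] for x in(x0,x1) for y in (y0,y1) for z in (z0,z1)],float)
def place(P,x,y,a):
    c,s=np.cos(a),np.sin(a); P=np.array(P,float).reshape(-1,3); return P@np.array([[c,s,0],[-s,c,0],[0,0,1]])+[x,y,0]
def draw(im,f,P,k,col,off=(0,0)):
    q=((proj(f,P)-off)*k).astype(int)
    for i in range(8):
        for j in range(i):
            if bin(i^j).count('1')==1: cv2.line(im,tuple(map(int,q[i])),tuple(map(int,q[j])),col,1)
E
cat > ov.py <<'E'
from h import *
import sys
fn,x,y,a,out,u0,v0,u1,v1,k=sys.argv[1:]; x,y,a,k=float(x),float(y),np.radians(float(a)),int(k)
u0,v0,u1,v1=map(int,(u0,v0,u1,v1))
f=pickle.load(open(fn,'rb')); im=cv2.resize(f['image'][v0:v1,u0:u1,::-1],None,fx=k,fy=k,interpolation=2)
raw=im.copy()
for B,c in [(box(0,15,-55,55,0,150),(0,0,255)),(box(-36,-12,-6,6,151,197),(0,255,0)),(box(-64,0,-20,20,50,54),(255,0,0))]:
    draw(im,f,place(B,x,y,a),k,c,(u0,v0))
cv2.imwrite(out,np.hstack([raw,im]));
E
python3 - <<'E'
from h import *
f=pickle.load(open('w1.pkl','rb')); k=.64
for n,p,z in [("nearL",(314,250),150),("nearR",(440,248),150),("farL",(316,237),150),("farR",(440,233),150),("grip top nearL",(363,228),197),("grip top nearR",(382,229),197),("grip farL",(363,190),197),("tip L",(361,157),54),("tip R",(399,157),54)]:
    print(n,w(f,np.array(p)*k,z).round(1))
E
python3 ov.py w1.pkl 566 196 180 pics/o1.png 195 95 290 195 4
```

```text
nearL [548.6 254.9 150. ]
nearR [550.4 146.  150. ]
farL [559.9 252.5 150. ]
farR [563.4 146.3 150. ]
grip top nearL [574.2 207.5 197. ]
grip top nearR [573.4 193.4 197. ]
grip farL [601.5 206.7 197. ]
tip L [627.4 221.3  54. ]
tip R [627.4 182.1  54. ]
```

View pics/o1.png

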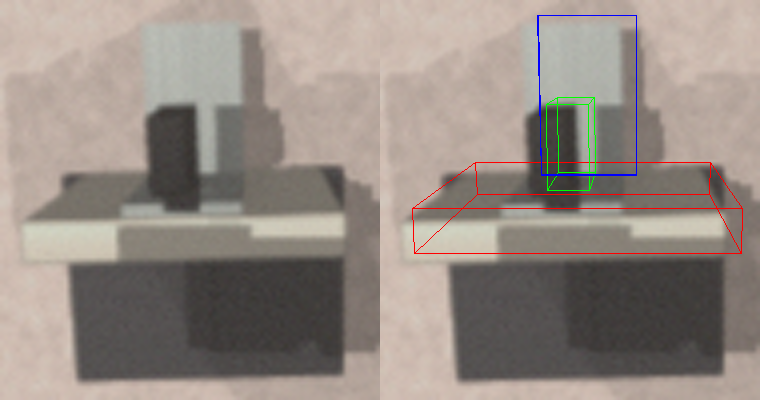

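The overlay shows the guess about 5 mm short in y and 2–3 mm too far in x. The real panel edge in the crop is (22..344, 260) and the grip's left edge is at column 148. So the grip is near (588, 201) with about 1° of yaw. I'll go above it and check.

```bash
python3 -m crank '[{"dx":0.025,"dy":0.012,"dz":-0.03,"twist":1},{"dx":0.024,"dy":0.011,"dz":-0.04,"twist":0},{"dx":0,"dy":0,"dz":-0.03,"twist":0},{"dx":0,"dy":0,"dz":-0.03,"twist":0},{"dx":0,"dy":0,"dz":0,"twist":0}]'
python3 - <<'E'
from station import *
from h import *
f=grab_frame("wrist"); pickle.dump(f,open('w2.pkl','wb'))
print([np.mean([get_state()['tcp_pos'] for _ in range(5)],0)])
u0,v0,u1,v1=130,60,400,340
im=f['image'][:,:,::-1].copy()
im=cv2.resize(im[v0:v1,u0:u1],None,fx=2,fy=2,interpolation=2)
cv2.imwrite('pics/w2.png',im)
E
```

```text
time_s: 4.03
tcp_pos: [587.8, 195.2, 278.9]
eef_rot: [3.139, 0.004, 0.008]
ft_force: [1.2, -0.1, 0.2]
width: 86.8
finger_force: 0.0
[array([588.25675709, 195.94658011, 280.92136257])]
```

View pics/w2.png

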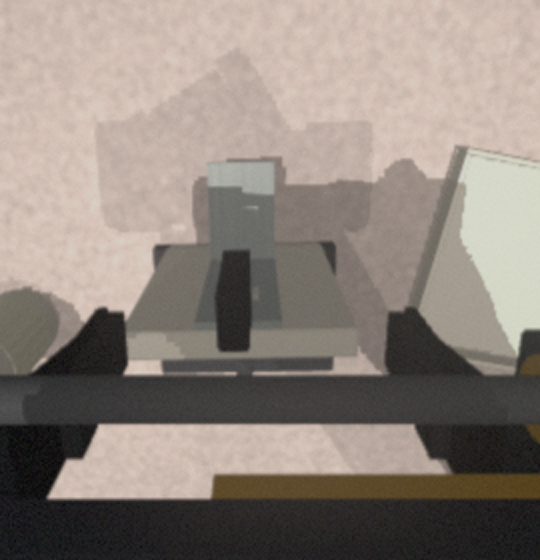

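The grip's black top spans crop columns 217–252, which is centre 247 in full pixels. The middle between the fingers is at 258, so the tool must shift about +7 mm in y.

Run:
```python
from h import *
from station import get_state
f=pickle.load(open('w2.pkl','rb'))
print([np.round(get_state()['tcp_pos'],1) for _ in range(2)])
c=lambda u,v:(u/2+130,v/2+60)
for n,p,z in [("gripL",c(216,300),197),("gripR",c(250,300),197),("grip near",c(234,350),197),("grip far",c(234,252),197),("L near panel",c(127,359),150),("R",c(357,355),150),("frontL",c(134,333),150),("front R",c(356,327),150),("tip",c(241,162),54),("fL",c(127,320),210),("fR",c(387,320),210)]: print(n,w(f,p,z).round(1))
```

```text
[array([588.3, 195.9, 280.9]), array([588.3, 195.9, 280.9])]
gripL [596.9 208.4 197. ]
gripR [597.  196.4 197. ]
grip near [577.5 202.1 197. ]
grip far [614.6 202.  197. ]
L near panel [548.3 253.4 150. ]
R [551.2 147.  150. ]
frontL [561.5 249.4 150. ]
front R [565.3 148.4 150. ]
tip [627.4 203.   54. ]
fL [594.8 236.9 210. ]
fR [595.5 151.1 210. ]
```

```bash
python3 -m crank '[{"dx":0,"dy":0.0075,"dz":0,"twist":1},{"dx":0,"dy":0,"dz":-0.02,"twist":0},{"dx":0,"dy":0,"dz":-0.02,"twist":0},{"dx":0,"dy":0,"dz":-0.013,"twist":0},{"dx":0,"dy":0,"dz":0,"twist":0}]'
python3 - <<'E'
from station import *
from h import *
f=grab_frame("wrist"); pickle.dump(f,open('w3.pkl','wb'))
s=get_state();print(s['tcp_pos'],s['eef_rot'])
cv2.imwrite('pics/w3.png',f['image'][60:340,130:400,::-1])
E
```

```text
time_s: 4.7
tcp_pos: [587.3, 205.1, 226.5]
eef_rot: [3.141, 0.002, 0.028]
ft_force: [-0.4, -0.6, 1.1]
width: 87.3
finger_force: 0.0
[587.67873996 205.33230735 227.61330458] [3.14132634e+00 8.33666064e-04 2.82319700e-02]
```

View pics/w3.png

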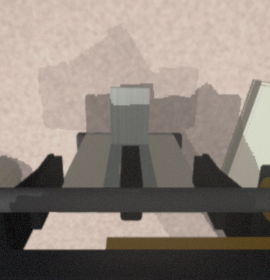

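The grip (column 130) is midway between the fingers (62 and 193), so I'll close on it.

```bash
python3 -m crank '[{"dx":0,"dy":0,"dz":0,"twist":0},{"dx":0,"dy":0,"dz":0,"twist":0},{"dx":0,"dy":0,"dz":0,"twist":0},{"dx":0,"dy":0,"dz":0,"twist":0},{"dx":0,"dy":0,"dz":0,"twist":0}]' 1 40
python3 -m crank '[{"dx":0,"dy":0,"dz":0,"twist":0},{"dx":0,"dy":0,"dz":0,"twist":0},{"dx":0,"dy":0,"dz":0,"twist":0}]'
python3 -c "
from station import *;s=get_state();print(s['tcp_pos'],s['eef_rot'],s['ft_force'])"
```

```text
time_s: 5.38
tcp_pos: [587.8, 205.5, 228.2]
eef_rot: [3.141, -0.0, 0.028]
ft_force: [0.1, -0.4, -0.8]
width: 45.1
finger_force: 0.0
time_s: 5.75
tcp_pos: [587.8, 205.5, 228.1]
eef_rot: [3.141, -0.0, 0.028]
ft_force: [1.0, -0.4, 1.0]
width: 14.6
finger_force: 0.5
[587.76732954 205.50181822 228.06385377] [ 3.14145939e+00 -5.07420719e-06  2.84126915e-02] [ 0.9567486  -0.40642438  1.0439893 ]
```

```bash
python3 -m crank '[{"dx":0,"dy":0,"dz":0,"twist":0},{"dx":0,"dy":0,"dz":0,"twist":0},{"dx":0,"dy":0,"dz":0,"twist":0},{"dx":0,"dy":0,"dz":0,"twist":0}]'
python3 -m crank '[{"dx":0,"dy":0,"dz":0.007,"twist":0},{"dx":0,"dy":0,"dz":0.007,"twist":0},{"dx":0,"dy":0,"dz":0.0065,"twist":0},{"dx":0,"dy":0,"dz":0,"twist":0},{"dx":0,"dy":0,"dz":0,"twist":0}]'
```

```text
time_s: 6.25
tcp_pos: [587.8, 205.3, 228.1]
eef_rot: [3.141, -0.0, 0.028]
ft_force: [0.8, -2.2, -0.1]
width: 11.6
finger_force: 39.9
time_s: 6.88
tcp_pos: [587.7, 205.5, 248.5]
eef_rot: [3.142, 0.0, 0.028]
ft_force: [0.2, -0.4, -2.5]
width: 11.6
finger_force: 39.9
```

```bash
python3 -m crank '[{"dx":0.006,"dy":0,"dz":0,"twist":0},{"dx":0.006,"dy":0,"dz":0,"twist":0},{"dx":0.006,"dy":0,"dz":0,"twist":0}]'
```

```text
time_s: 7.25
tcp_pos: [606.3, 205.4, 248.4]
eef_rot: [3.142, 0.0, 0.028]
ft_force: [-0.8, 0.9, -2.4]
width: 11.6
finger_force: 39.9
```

```bash
python3 -m crank '[{"dx":0.02,"dy":0,"dz":0,"twist":0},{"dx":0.02,"dy":0,"dz":0.03,"twist":0},{"dx":0,"dy":0,"dz":0.04,"twist":0},{"dx":0,"dy":0,"dz":0.03,"twist":0},{"dx":0,"dy":0,"dz":0,"twist":0}]'
python3 - <<'E'
from station import *
from h import *
f=pickle.load(open('top.pkl','rb'));
for p in [(490,359),(527,359),(490,440),(527,440)]: print([w(f,np.array(p)*.64,z).round(0)[:2] for z in (0,20)])
f=pickle.load(open('w0.pkl','rb'));
for p in [(235,209),(278,209)]: print([w(f,p,z).round(0)[:2] for z in (0,20)])
f=grab_frame("wrist"); pickle.dump(f,open('w4.pkl','wb')); s=get_state();print(s['tcp_pos'],s['eef_rot'],s['joint_positions'])
# lifter expected outline given TCP
x,y,z=s['tcp_pos'];a=np.pi+s['eef_rot'][2]
im=cv2.resize(f['image'][:,:,::-1],(800,600),interpolation=2);k=800/512
G=z-51
for B,c in [(box(-12,12,-6,6,G-23,G+23),(0,255,0)),(box(-40,24,-20,20,G-124,G-120),(255,0,0))]: draw(im,f,place(B,x,y,a),k,c)
cv2.imwrite('pics/w4.png',im)
E
```

```text
time_s: 7.88
tcp_pos: [646.6, 206.0, 351.0]
eef_rot: [-3.14, -0.004, 0.028]
ft_force: [1.1, 0.5, -1.4]
width: 11.5
finger_force: 39.9
[array([ 425., -193.]), array([ 424., -191.])]
[array([ 427., -272.]), array([ 427., -269.])]
[array([ 255., -196.]), array([ 257., -194.])]
[array([ 257., -274.]), array([ 259., -271.])]
[array([ 424., -189.]), array([ 432., -191.])]
[array([ 423., -266.]), array([ 431., -265.])]
[646.15678325 205.7092626  348.86932607] [-3.14120294e+00 -1.19816037e-03  2.83451193e-02] [ 0.01495569  0.4964997  -0.6014853   1.1830323   0.27330592  1.53842806
 -2.07917259]
```

View pics/w4.png

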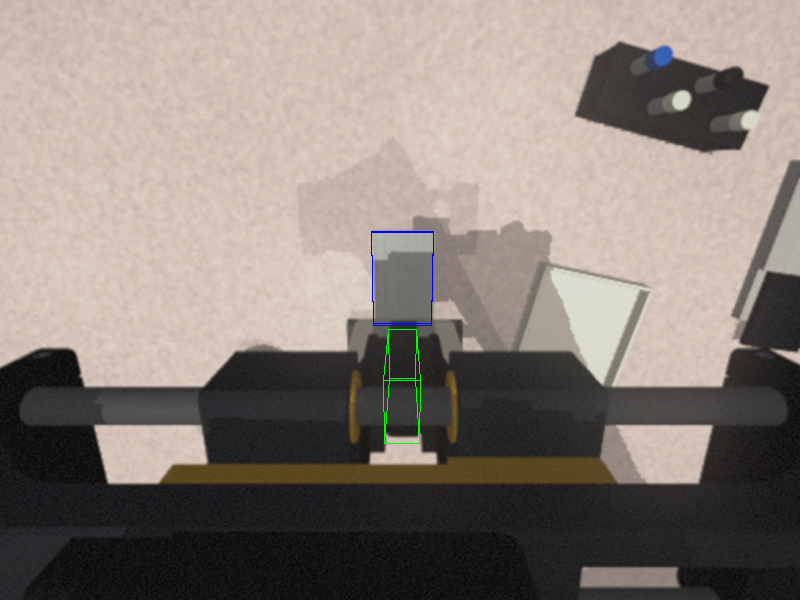

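The overlay matches: the blade is at (372–434, 232–325), and the lifter sits square in the grip within about 1 mm. Next is the carrier.

```bash
python3 -m crank '[{"dx":0,"dy":-0.03,"dz":0,"twist":0},{"dx":0,"dy":-0.05,"dz":0,"twist":0},{"dx":0,"dy":-0.05,"dz":0,"twist":-1},{"dx":0,"dy":-0.05,"dz":0,"twist":-1},{"dx":-0.03,"dy":-0.05,"dz":0,"twist":-1}]'
python3 -m crank '[{"dx":-0.03,"dy":-0.05,"dz":0,"twist":-1},{"dx":-0.03,"dy":-0.05,"dz":0,"twist":-1},{"dx":-0.03,"dy":-0.05,"dz":0,"twist":-1},{"dx":-0.033,"dy":-0.023,"dz":-0.03,"twist":-1.3},{"dx":0,"dy":0,"dz":0,"twist":0}]'
cat > look.py <<'E'
from station import *
from h import *
import sys
n=sys.argv[1]; cx,cy,ca=map(float,sys.argv[2:5])
f=grab_frame("wrist"); pickle.dump(f,open(n+'.pkl','wb')); s=get_state();print(s['tcp_pos'],s['eef_rot'],s['ft_force'])
x,y,z=s['tcp_pos'];a=np.pi+s['eef_rot'][2];G=z-54
im=cv2.resize(f['image'][:,:,::-1],(800,600),interpolation=2);k=800/512
for B,c in [(box(-40,24,-20,20,G-124,G-120),(255,0,0))]: draw(im,f,place(B,x,y,a),k,c)
draw(im,f,place(box(-42,42,-31,31,12,20),cx,cy,np.radians(ca)),k,(0,0,255))
cv2.imwrite(f'pics/{n}.png',im)
E
python3 look.py w5 588.9 -207.4 174.3
```

```text
time_s: 8.55
tcp_pos: [615.6, -26.8, 345.8]
eef_rot: [-3.141, 0.003, -0.025]
ft_force: [-0.1, 0.2, -1.8]
width: 11.9
finger_force: 39.9
time_s: 9.18
tcp_pos: [489.0, -200.2, 314.7]
eef_rot: [-3.141, 0.007, -0.105]
ft_force: [0.5, 1.2, -0.6]
width: 11.9
finger_force: 39.9
[ 491.03753279 -198.52020833  316.40119297] [-3.14110891  0.00371138 -0.10186391] [ 0.50195927  0.20427396 -0.91332793]
```

View pics/w5.png

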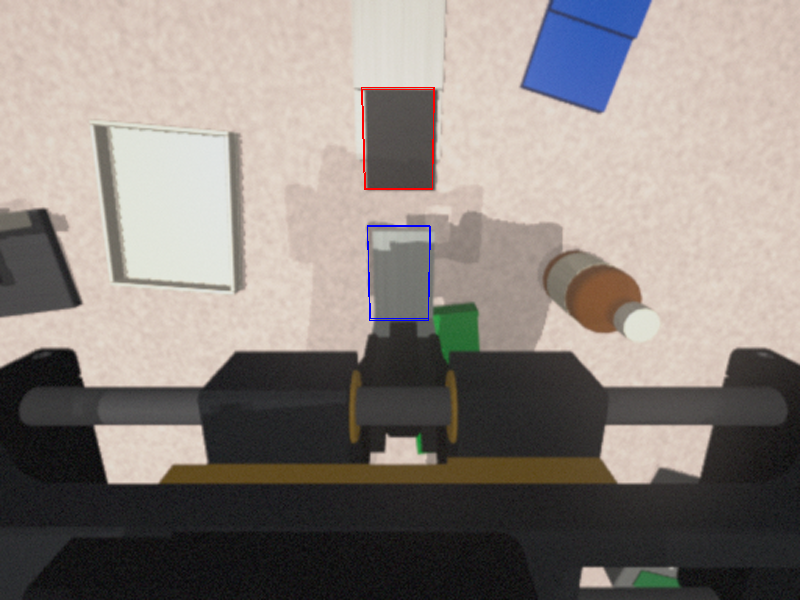

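The carrier outline (362–435, 88–189) and blade outline (368–430, 226–320) both match the picture, and they're lined up. I'll descend.

```bash
python3 -m crank '[{"dx":0,"dy":0,"dz":-0.03,"twist":0},{"dx":0,"dy":0,"dz":-0.04,"twist":0},{"dx":0,"dy":0,"dz":-0.035,"twist":0},{"dx":0,"dy":0,"dz":-0.02,"twist":0},{"dx":0,"dy":0,"dz":-0.005,"twist":0}]'
python3 -m crank '[{"dx":0,"dy":0,"dz":0,"twist":0},{"dx":0,"dy":0,"dz":0,"twist":0}]'
python3 look.py w6 588.9 -207.4 174.3
```

```text
time_s: 9.85
tcp_pos: [493.0, -196.2, 187.2]
eef_rot: [-3.14, 0.002, -0.097]
ft_force: [0.5, 0.0, -1.7]
width: 11.7
finger_force: 39.9
time_s: 10.1
tcp_pos: [493.5, -197.4, 189.6]
eef_rot: [3.141, -0.002, -0.099]
ft_force: [-0.3, -0.3, -1.5]
width: 12.0
finger_force: 39.9
[ 493.40845054 -197.48520674  189.5992733 ] [ 3.14101755e+00 -1.65359100e-03 -9.87933502e-02] [-1.01302076  0.41011118 -2.21676782]
```

```bash
python3 -m crank '[{"dx":0,"dy":0,"dz":-0.008,"twist":0},{"dx":0,"dy":0,"dz":0,"twist":0},{"dx":0,"dy":0,"dz":0,"twist":0}]'
python3 -m crank '[{"dx":0.010,"dy":-0.001,"dz":0,"twist":0},{"dx":0.010,"dy":-0.001,"dz":0,"twist":0},{"dx":0.007,"dy":-0.0007,"dz":0,"twist":0},{"dx":0.007,"dy":-0.0007,"dz":0,"twist":0},{"dx":0,"dy":0,"dz":0,"twist":0}]'
```

```text
time_s: 10.52
tcp_pos: [492.7, -197.5, 180.6]
eef_rot: [3.142, 0.0, -0.099]
ft_force: [0.1, 0.2, -2.0]
width: 11.9
finger_force: 39.9
time_s: 11.15
tcp_pos: [527.2, -200.8, 180.4]
eef_rot: [-3.141, -0.0, -0.099]
ft_force: [-0.1, 0.0, -1.8]
width: 11.8
finger_force: 39.9
```

```bash
python3 -m crank '[{"dx":0.0005,"dy":0,"dz":0.0135,"twist":0},{"dx":0.002,"dy":-0.0002,"dz":0.008,"twist":0},{"dx":0.003,"dy":-0.0003,"dz":0.008,"twist":0},{"dx":0.004,"dy":-0.0004,"dz":0.0075,"twist":0},{"dx":0.0045,"dy":-0.0005,"dz":0.007,"twist":0}]'
python3 look.py w7 588.9 -207.4 174.3
```

```text
time_s: 11.78
tcp_pos: [541.0, -202.4, 225.2]
eef_rot: [3.141, -0.0, -0.099]
ft_force: [-0.2, 0.4, -2.2]
width: 11.7
finger_force: 39.9
[ 541.8907749  -202.39872468  226.07166442] [ 3.14122260e+00 -1.70560420e-03 -9.89226578e-02] [ 0.31114275  0.14364045 -1.61492973]
```

View pics/w7.png

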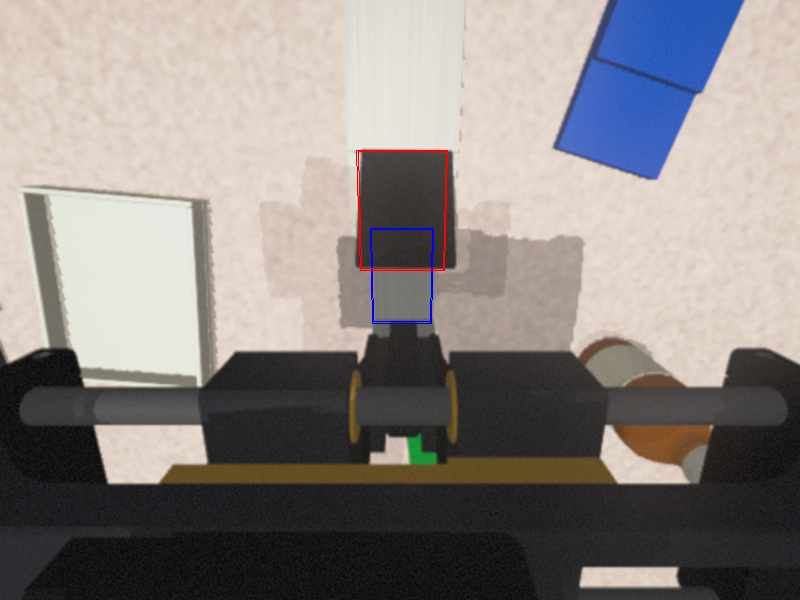

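The carrier is now tilted and wider near its free edge (356–456, 150–268), resting on the blade and staying centred. I have used my 10 pictures, so I'll continue on numbers.

```bash
python3 -m crank '[{"dx":0.0055,"dy":-0.0006,"dz":0.0065,"twist":0},{"dx":0.006,"dy":-0.0006,"dz":0.0055,"twist":0},{"dx":0.007,"dy":-0.0007,"dz":0.0045,"twist":0},{"dx":0.0075,"dy":-0.0008,"dz":0.004,"twist":0},{"dx":0.008,"dy":-0.0008,"dz":0.0025,"twist":0}]'
python3 -m crank '[{"dx":0.008,"dy":-0.0008,"dz":0.0015,"twist":0},{"dx":0.008,"dy":-0.0008,"dz":0.0005,"twist":0},{"dx":0.008,"dy":-0.0008,"dz":0,"twist":0},{"dx":0.008,"dy":-0.0008,"dz":0,"twist":0},{"dx":0.008,"dy":-0.0008,"dz":0,"twist":0}]'
python3 -m crank '[{"dx":0,"dy":0,"dz":0,"twist":0},{"dx":0,"dy":0,"dz":0,"twist":0}]'
cat > chk.py <<'E'
from station import *
from h import *
# expected face-up carrier: centre 78+-  beyond riser, on z=26 top; print dark-region extents along block axis
for n in ("scene","top","wrist"):
    f=grab_frame(n)
    for m in masks_of(n,"carrier_center")[:2]:
        c=max(cv2.findContours(m['region'].astype(np.uint8),0,2)[0],key=cv2.contourArea)
        W=np.array([w(f,p[0],26)[:2] for p in c],np.float32); r=cv2.minAreaRect(W)
        px=f['image'][m['region']]
        v=np.array(r[0])-[588.9,-207.4]; d=np.array([.995,-.0995])
        print(n,round(m['conf'],2),m['bbox'],np.round(r[0]),np.round(r[1]),round(r[2]),"blk x",-v@d,"y",v@[.0995,.995],px.mean(0).round())
    pickle.dump(f,open('chk_'+n+'.pkl','wb'))
s=get_state();print(s['tcp_pos'],s['ft_force'])
E
python3 chk.py
```

```text
time_s: 12.45
tcp_pos: [575.4, -205.9, 247.8]
eef_rot: [3.142, -0.0, -0.099]
ft_force: [0.2, -0.4, -1.9]
width: 11.4
finger_force: 39.9
time_s: 13.08
tcp_pos: [615.3, -209.8, 249.5]
eef_rot: [3.142, 0.0, -0.099]
ft_force: [0.1, 0.9, -2.2]
width: 11.7
finger_force: 39.9
time_s: 13.32
tcp_pos: [614.7, -209.8, 249.5]
eef_rot: [3.142, 0.0, -0.099]
ft_force: [1.0, 0.6, -1.9]
width: 11.6
finger_force: 39.9
scene 0.79 [152.5, 203.5, 184.3, 232.5] [ 681. -217.] [67. 85.] 83 blk x -92.13433941955569 y -0.08112067871092776 [62. 65. 62.]
top 0.27 [168.5, 178.1, 214.7, 216.6] [526. 206.] [122. 141.] 4 blk x 103.9471599090576 y 404.9560811950683 [34. 34. 33.]
wrist 0.81 [232.0, 82.1, 288.8, 155.3] [ 679. -219.] [64. 83.] 84 blk x -90.26695932312013 y -2.18900364379882 [146. 145. 146.]
[ 614.67131382 -209.82420649  249.72126986] [-0.05167252 -0.08731783 -1.38634232]
```

The carrier lies flat, with a 64×83 mm footprint, at block x ≈ −90 and y ≈ −1. Its mean colour is lighter, so the slides face up. Next is the tray.

```bash
python3 -m crank '[{"dx":-0.01,"dy":0.001,"dz":0.03,"twist":0},{"dx":-0.01,"dy":0.02,"dz":0.03,"twist":-1},{"dx":-0.012,"dy":0.045,"dz":0,"twist":-1},{"dx":-0.012,"dy":0.045,"dz":0,"twist":-1},{"dx":-0.012,"dy":0.045,"dz":0,"twist":-1}]'
python3 -m crank '[{"dx":-0.012,"dy":0.045,"dz":0,"twist":0},{"dx":-0.006,"dy":0.02,"dz":-0.02,"twist":0},{"dx":0,"dy":0,"dz":-0.035,"twist":0},{"dx":0,"dy":0,"dz":-0.03,"twist":0},{"dx":0,"dy":0,"dz":-0.015,"twist":0}]'
python3 -m crank '[{"dx":0,"dy":0,"dz":0,"twist":0},{"dx":0,"dy":0,"dz":0,"twist":0}]'
python3 - <<'E'
from station import *
from h import *
f=grab_frame("wrist"); pickle.dump(f,open('w8.pkl','wb')); s=get_state();print(s['tcp_pos'],s['eef_rot'],s['ft_force'])
for m in masks_of("wrist","tray"):
    c=max(cv2.findContours(m['region'].astype(np.uint8),0,2)[0],key=cv2.contourArea)
    W=np.array([w(f,p[0],22)[:2] for p in c]); print(m['conf'],m['bbox'],W.min(0),W.max(0))
E
```

```text
time_s: 14.25
tcp_pos: [558.2, -52.4, 309.8]
eef_rot: [3.141, -0.001, -0.17]
ft_force: [0.4, 0.4, -1.1]
width: 11.7
finger_force: 39.9
time_s: 14.88
tcp_pos: [540.1, 11.1, 208.3]
eef_rot: [3.141, 0.002, -0.169]
ft_force: [0.2, -0.6, -1.1]
width: 11.6
finger_force: 39.9
time_s: 15.12
tcp_pos: [541.4, 11.3, 210.8]
eef_rot: [-3.141, -0.002, -0.169]
ft_force: [0.0, 0.1, -1.1]
width: 12.1
finger_force: 39.9
[541.43496585  11.22621404 210.88939568] [-3.14138100e+00 -1.98869869e-03 -1.69009915e-01] [-0.48545095 -0.5546717  -0.21111402]
0.7 [198.1, 104.2, 312.8, 229.8] [480.4501646 -59.8716205] [633.49670193  80.98445899]
```

```bash
python3 -m crank '[{"dx":0,"dy":0,"dz":-0.014,"twist":0},{"dx":0,"dy":0,"dz":-0.01,"twist":0},{"dx":0,"dy":0,"dz":-0.003,"twist":0},{"dx":0,"dy":0,"dz":0,"twist":0},{"dx":0,"dy":0,"dz":0,"twist":0}]'
python3 -m crank '[{"dx":0,"dy":0,"dz":-0.001,"twist":0},{"dx":0,"dy":0,"dz":0,"twist":0}]'
python3 -m crank '[{"dx":0,"dy":0,"dz":-0.001,"twist":0},{"dx":0,"dy":0,"dz":0,"twist":0}]'
```

```text
time_s: 15.85
tcp_pos: [540.7, 11.2, 182.3]
eef_rot: [3.142, 0.0, -0.169]
ft_force: [-0.0, -0.2, -2.0]
width: 11.4
finger_force: 40.0
time_s: 16.1
tcp_pos: [540.9, 11.2, 182.2]
eef_rot: [3.141, -0.0, -0.169]
ft_force: [-2.3, -0.8, 5.6]
width: 11.8
finger_force: 40.0
time_s: 16.35
tcp_pos: [541.0, 11.3, 182.2]
eef_rot: [3.141, -0.001, -0.169]
ft_force: [-6.8, -1.5, 15.4]
width: 11.7
finger_force: 40.0
```

Contact with the tray floor came at the expected height. I'll ease up about 1.5 mm and open gently.

```bash
python3 -m crank '[{"dx":0,"dy":0,"dz":0.0015,"twist":0},{"dx":0,"dy":0,"dz":0,"twist":0},{"dx":0,"dy":0,"dz":0,"twist":0}]'
python3 -m crank '[{"dx":0,"dy":0,"dz":0,"twist":0},{"dx":0,"dy":0,"dz":0,"twist":0},{"dx":0,"dy":0,"dz":0,"twist":0},{"dx":0,"dy":0,"dz":0,"twist":0},{"dx":0,"dy":0,"dz":0,"twist":0}]' 0 3
python3 -m crank '[{"dx":0,"dy":0,"dz":0,"twist":0},{"dx":0,"dy":0,"dz":0,"twist":0},{"dx":0,"dy":0,"dz":0,"twist":0},{"dx":0,"dy":0,"dz":0,"twist":0},{"dx":0,"dy":0,"dz":0,"twist":0}]'
```

```text
time_s: 16.73
tcp_pos: [541.0, 11.2, 182.2]
eef_rot: [3.142, -0.0, -0.169]
ft_force: [0.1, -0.1, 2.2]
width: 11.7
finger_force: 40.0
time_s: 17.35
tcp_pos: [540.8, 11.2, 182.1]
eef_rot: [3.142, 0.0, -0.169]
ft_force: [0.1, -0.3, -0.1]
width: 53.8
finger_force: 0.0
time_s: 17.98
tcp_pos: [540.8, 11.2, 182.1]
eef_rot: [3.142, 0.0, -0.169]
ft_force: [-0.4, 0.3, 0.2]
width: 86.8
finger_force: 0.0
```

```bash
python3 -m crank '[{"dx":0,"dy":0,"dz":0.02,"twist":0},{"dx":0,"dy":0,"dz":0.03,"twist":0},{"dx":0,"dy":0,"dz":0.04,"twist":0},{"dx":0,"dy":0,"dz":0.04,"twist":0},{"dx":0,"dy":0,"dz":0.02,"twist":0}]'
python3 -m crank '[{"dx":-0.02,"dy":0,"dz":0.02,"twist":0},{"dx":-0.03,"dy":0,"dz":0,"twist":0},{"dx":0,"dy":0,"dz":0,"twist":0},{"dx":0,"dy":0,"dz":0,"twist":0}]'
python3 chk.py
python3 - <<'E'
from h import *
from station import *
f=pickle.load(open('chk_wrist.pkl','rb'))
P=place(box(-12,12,-6,6,105,151),541,11.2,np.pi-.169); q=proj(f,P); print("expected grip bbox",q.min(0).round(),q.max(0).round())
P=place(box(-40,24,-20,20,4,8),541,11.2,np.pi-.169); b=proj(f,P); print("blade",b.min(0).round(),b.max(0).round())
grab_frame("wrist")
for m in masks_of("wrist","lifter_grip"): print(m['conf'],m['bbox'])
g=cv2.cvtColor(f['image'],cv2.COLOR_RGB2GRAY); l=q.min(0).astype(int)-20; h=q.max(0).astype(int)+20
d=np.zeros_like(g); d[l[1]:h[1],l[0]:h[0]]=g[l[1]:h[1],l[0]:h[0]]<50; print("dark bbox",cv2.boundingRect(d))
E
```

```text
time_s: 18.6
tcp_pos: [541.2, 11.4, 334.5]
eef_rot: [-3.141, -0.003, -0.169]
ft_force: [-0.1, -0.2, -0.1]
width: 86.9
finger_force: 0.0
time_s: 19.1
tcp_pos: [491.0, 11.0, 352.2]
eef_rot: [3.141, -0.001, -0.169]
ft_force: [0.0, -0.5, 0.3]
width: 86.9
finger_force: 0.0
scene 0.79 [155.8, 198.9, 187.8, 230.1] [ 678. -215.] [66. 87.] 85 blk x -89.43420402069094 y 1.1481482574462971 [66. 70. 66.]
top 0.65 [312.3, 136.2, 334.4, 169.3] [ 680. -219.] [67. 88.] 87 blk x -91.47320552368167 y -2.743978497314444 [46. 50. 45.]
wrist 0.66 [375.8, 0.0, 424.1, 33.4] [ 656. -215.] [65. 42.] 84 blk x -67.39155010528566 y -0.51840386657714 [132. 135. 126.]
wrist 0.41 [236.3, 96.4, 265.4, 152.4] [544.  14.] [49. 78.] 82 blk x 66.58931283264158 y 216.32177791137696 [142. 144. 138.]
[491.01514216  11.24761048 351.81268908] [ 0.14451517 -0.49294117  0.69092525]
expected grip bbox [244. 122.] [256. 147.]
blade [239. 100.] [265. 142.]
dark bbox (0, 0, 0, 0)
```

Run:
```python
from h import *
f=pickle.load(open('chk_wrist.pkl','rb')); g=cv2.cvtColor(f['image'],cv2.COLOR_RGB2GRAY)
print(g[90:160:3,232:272:2])
t=pickle.load(open('chk_top.pkl','rb')); P=place(box(-12,12,-6,6,105,151),541,11.2,np.pi-.169);q=proj(t,P);print(q.min(0),q.max(0))
l=q.min(0).astype(int)-5;h=q.max(0).astype(int)+6;print(cv2.cvtColor(t['image'],cv2.COLOR_RGB2GRAY)[l[1]:h[1],l[0]:h[0]],l)
```

```text
[[218 217 217 217 217 217 217 217 216 217 218 217 217 215 216 215 217 217
  217 216]
 [216 217 217 216 217 217 217 216 217 217 216 215 218 218 215 218 216 218
  218 217]
 [218 216 217 217 219 217 215 216 215 215 216 216 215 216 217 218 217 217
  217 216]
 [218 217 216 217 217 215 213 215 215 213 214 213 214 215 216 216 215 218
  217 218]
 [217 216 216 215 200 191 186 192 192 187 188 182 188 183 199 208 203 213
  215 218]
 [215 215 214 214 197 189 190 187 189 186 186 182 186 182 190 209 203 210
  216 217]
 [214 216 216 216 199 190 189 187 190 186 188 182 186 181 180 203 208 214
  216 217]
 [214 215 216 215 203 190 187 189 190 183 185 182 182 181 180 185 206 210
  217 216]
 [215 215 215 216 201 188 187 187 188 182 184 179 182 182 182 181 190 209
  216 218]
 [216 214 215 215 197 186 186 185 185 182 182 180 182 181 179 181 180 212
  217 216]
 [215 214 215 215 201 188 186 183 181 180 180 176 179 177 176 152 143 184
  215 217]
 [216 215 216 215 204 185 188 143  73  71  70  70 134 174 118 117 121 140
  144 146]
 [216 214 216 215 202 182 180  77  74  73  72  72 132 175 116 115 118 139
  144 
[... 1378 characters left out ...]
1 70 71 71 72 72 72 73 72]
 [73 71 71 72 73 73 74 73 72 74 74 75 75 75 74 74]
 [74 73 75 74 74 74 74 73 74 74 75 76 74 75 75 75]
 [75 76 75 76 75 77 75 75 76 75 74 75 76 76 75 76]
 [75 75 76 76 76 76 77 76 75 76 75 75 74 75 75 75]
 [76 75 76 73 75 75 74 74 73 75 74 74 74 72 74 74]
 [74 74 74 73 73 73 74 73 73 73 72 73 72 70 71 72]
 [73 71 71 71 71 72 70 70 70 71 70 69 70 69 69 68]
 [70 70 68 69 70 69 68 68 69 68 67 68 68 67 65 66]
 [68 67 67 68 67 66 66 67 67 66 66 66 66 68 64 65]
 [65 66 66 66 65 65 65 64 66 62 64 63 63 64 65 64]
 [64 64 64 64 64 64 62 64 63 63 63 61 64 62 62 62]
 [62 63 63 61 62 62 61 62 62 62 61 61 63 62 61 62]
 [62 61 60 61 61 62 61 61 61 59 60 60 61 60 61 60]] [245 179]
```

The grip's dark pixels (columns 246–256, rows 123–147) and the blade (columns 240–266, from row 102) match the predicted upright lifter. I'm handing in.

```bash
python3 -c "
from station import *
print(sign_off())"
```

```text
the job is handed in; nothing more can be done
None
```

I handed the job in at about 19 s of the 61 s allowed; the station returned no verdict. My last camera checks put the carrier flat and face up on the high step (block x ≈ −90 mm), and the lifter released and standing upright in the tray. I never moved near the rack, canister or bottle, but took no final measurement of them.

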